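# Seal the degassing chamber: draw its cover down evenly with four clamping knobs

### The arm

A 6-joint arm with a two-finger parallel gripper is mounted at the origin on a cart in front of the work surface, level with it; the furniture and walls round the work are solid. World frame = base frame: x ahead of the robot, y to its left, z up, the work surface at z = 0. Lengths are in m, angles in rad, forces in N, time in s.
With the tool pointing down it reaches from about 0.35 to 0.875 m from the base axis. Payload 15.5 kg.
Tool frame: the origin (TCP) lies midway between the tips of the shut fingers; the grasp point (between the pads) lies 19 mm behind it; z points along the fingers, x is the direction in which the jaws open and shut, and the axes are right-handed (so a half turn about z gives the same grasp; the last joint's range is limited). The gripper opens to 85 mm and grips with 20 to 120 N. Pads are 22 mm wide; open, the fingers measure 114 mm over their backs; the gripper's body (76 mm by 85 mm) begins 54 mm behind the grasp point. The pads swing forward as they close: fully open they stand 13 mm farther back than shut.
Start: joints at [-1.393, 0.494, 1.345, -0, 1.302, -0.096], TCP at [0.169, -0.602, 0.231] pointing down, gripper open.
Joint ranges: [-2.91, 2.91], [-0.82, 2.16], [0.22, 2.67], [-1.22, 4.37], [0.12, 2.79], [-3.08, 3.08]. Speed limits (rad/s): [1.89, 1.89, 2.57, 3.01, 3.01, 3.01].

### API

Orientations are given as a unit quaternion [w, x, y, z].
In Python, from rig import arm, optics gives the robot as it stands.
- The arm moves only by the tool step_arm, never from a script. Its arguments are lists of equal length, an entry for each row: "travel": the shift along the world's x, y, z each as a share of 120 mm, from -1 to 1, a list of three; "dr": the turn, a rotation vector about the world's x, y, z each as a share of pi rad, from -1 to 1, a list of three. A call has 1 to 10 rows; each row is the pose to reach, as a shift and turn from the pose commanded when the call began, turning the shorter way round; what a row does not reach only later rows make up. A row lasts 1/8 s, in which the tool goes at most 62.5 mm and 10.7 degrees, less where a joint would pass 70% of its speed; a pose out of reach is approached as far as the arm can. A call with a number of a shift or a turn outside -1 to 1 is refused whole. A call with a gripper value outside its range is refused whole. "grip" is the closure, from 0 (fully open) to 1 (shut), set as the call begins (left out, the last holds). The fingers move at their own pace and stop on an object; "newtons" is the grip in N (left out, the last holds). Time passes only in rows, so rows that repeat a pose let the fingers close. It gives the time, the measured TCP pose, the force and the opening at its end, in the units of the state.
- arm.get_obs(): the state, without advancing time (a new reading comes with each control period).
- optics.get_image(name): name is "scene" or "top" or "wrist"; returns a dict with "img" (420x560x3 uint8, red, green, blue), "fov_y" (degrees; the focal length in pixels is half the picture's height over the tangent of half this angle, whatever the lens; pixels are square), "cx", "cy" (the principal point, pixels), "k1" (the pictures are not rectified: a ray, as slopes to the right and down, at radius r is drawn at 1 + k1 r^2 times it, then the intrinsics apply), "R" (3x3) and "t" (3): a world point X has camera coordinates R X + t. Camera axes: x right, y down, z forward; pixel columns grow to the right and rows downward; lengths in m; the calibration is good to about 2 mm. A picture is of the moment at which its call begins. There is no depth.
- arm.close_job(): hands the job in, once; it reports no verdict.
The state is a dict: "time_s": time; "joints": joint angles; "joint_velocities": joint speeds; "joint_efforts": joint torques, N m; "ee_pos": TCP position; "ee_rot": TCP orientation; "ft_force": force on the tool from outside, world axes, zero at the start; "torque": the same for the moment, N m; "gripper_width": finger opening in m.
Only numpy, scipy, OpenCV 4.12 (cv2) and the standard library are available. Lean on these libraries where they do the work, as an engineer would, in place of code of your own. Each camera call takes 0.05 s, during which the arm holds its last target. There are 200 camera calls.

### The job

Seal the sample chamber: its cover is on the sloping front and the four T-bar knobs are only run down by hand. Tighten the knobs crosswise (each followed by the one diagonally opposite), about a sixth of a turn at a time, so that the cover never goes down crooked, until it sits fully home and level and all four knobs are firmly tight by feel, without forcing them. Leave the things beside the chamber where they stand.

Things in the scene. Friction and masses are not known exactly. Their poses are not given: they have to be found in the camera images.
- chamber: white sample chamber, 196 mm wide (y), 220 mm deep (x), 211 mm high on its grey pump base, fixed; origin at the centre of its underside, x axis to its back, y to its left, z up. Its front slopes at 28 degrees and carries the cover.
- face: Frame of the sloping front: origin at the centre of its surface, z straight out of it (28 degrees from vertical, leaning to the chamber's -x), x up the slope, y left. Four screws stand along z at x = +/-55, y = +/-55 mm. Every knob tightens clockwise seen from outside (negative turn about z), moves in 16 mm a turn (steep multi-start thread) and stays where it is left.
- cover: Aluminium plate, 150 x 150 x 10 mm, dark round sight glass; origin at the centre of its underside, axes as the face's when level. It slides along the face's z. A springy seal pushes it out against the knobs (15 N, 33 N when home). Home, it rests on metal sleeves round the screws, its underside 6 mm above the face's origin; it starts about 10 mm above.
- knob_a: Black T-bar knob, upper left (face x +55, y +55 mm). Origin at the centre of its grip bar: 64 mm long (knob's x), 14 mm thick (y), 20 mm high (z, outwards along the screw). Under the bar a 13 mm neck, 17 mm long, then a 34 mm washer; the bar's centre is 34 mm above the cover's top when the washer touches it. The four knobs are alike; their bars stand at different angles.
- knob_b: T-bar knob like knob_a, upper right (face x +55, y -55 mm), diagonally opposite knob_d. Each knob needs 1.6 to 1.8 rad from its start until the cover is home under it (the knobs start up to 0.5 mm uneven in height); from there the torque climbs steeply within about 0.2 rad.
- knob_c: T-bar knob like knob_a, lower right (face x -55, y -55 mm), diagonally opposite knob_a. Turning a knob takes 0.1 to 0.2 N m until the cover is home under it; at 0.4 to 0.8 N m it is firmly tight (0.2 to 0.35 rad past home). Over 1.2 N m would force it.
- knob_d: T-bar knob like knob_a, lower left (face x -55, y +55 mm), diagonally opposite knob_b
- slides: blue slide box, 84 x 62 x 40 mm, loose, standing to the left of the chamber; origin at the centre of its underside. Bystander.
- cup: specimen cup with a dark red lid, 53 mm across, 59 mm high, loose, standing to the right of the chamber; origin at the centre of its underside. Bystander.
- reagent: white bottle with a blue cap, 55 mm across, 125 mm high, loose, to the right of the chamber near its back; origin at the centre of its underside. Bystander.

How it is judged:
At the end, for the whole second after the job is handed in: The cover's underside is within 0.8 mm of home (6 mm above the face) and within 0.5 degrees of level, and each of the four knobs presses on it with more than 30 N (which takes the stop sleeves: the seal alone gives less) (z of cover in the frame of face below 0.0068 m and angle between the z axis of cover and the z axis of face, either way round below 0.008 rad and contact force between each of knob_a, knob_b, knob_c, knob_d and cover above 30 N); the robot touches nothing.
It fails at once if the cover goes down crooked: one side more than 1.8 mm lower than the opposite side, measured across the 110 mm between the knobs (0.95 degrees) (angle between the x axis of cover and the z axis of face, either way round below 1.5543 rad or angle between the y axis of cover and the z axis of face, either way round below 1.5543 rad).
It fails at once if a knob is forced: it presses on the cover with over 200 N (contact force between any of knob_a, knob_b, knob_c, knob_d and cover above 200 N).
It fails at once if a bystander is moved more than 25 mm (distance of any of slides, cup, reagent from where it was at the start of the episode above 0.025 m).
It also fails if it takes over 72 s, if anything falls off the work surface, if the arm or the gripper's body presses on something with over 40 N, if the wrist force passes 120 N, or if a joint passes its speed limit or range.

## Working session

There is one attempt and no reset: what is moved stays moved. The work goes in short steps, Python scripts to look and compute and a tool call to move; the robot and the scene stay as the last step left them, time stands still between calls to the robot, and variables do not carry over. Pictures are saved under pics/ and viewed, about 8 in all and at most 12, crops included, and the job is handed in when it is done.

Besides the shell and the picture viewer there is one more tool, called as name(argument=value, ...) on one line, values as JSON. step_arm: Moves the arm, as the interface text tells. Its arguments: {"type":"object","properties":{"travel":{"type":"array","items":{"type":"array","items":{"type":"number","minimum":-1,"maximum":1}}},"dr":{"type":"array","items":{"type":"array","items":{"type":"number","minimum":-1,"maximum":1}}},"grip":{"type":"number"},"newtons":{"type":"number"}},"required":["travel","dr"]}

```bash
ls; mkdir -p pics
python3 - <<'E'
from rig import arm, optics
import cv2,numpy as np
o=arm.get_obs();print(o)
for n in ["scene","top"]:
    d=optics.get_image(n);cv2.imwrite(f"pics/{n}0.png",d["img"][:,:,::-1]);np.savez(f"pics/{n}0.npz",**d)
    print(n,{k:v for k,v in d.items() if k!="img"})
E
```

```text
pics
{'time_s': 0.0, 'joints': array([-1.39250077e+00,  4.94218987e-01,  1.34612524e+00,  2.31473742e-05,
        1.30252366e+00, -9.55287407e-02]), 'joint_velocities': array([-0.0006256 ,  0.00027386,  0.00170127,  0.00114022, -0.0019349 ,
       -0.00047953]), 'joint_efforts': array([-2.98523861e-03, -8.82170105e+01, -3.83873892e+01, -7.22549589e-05,
        1.00311099e-02, -4.58469094e-05]), 'ee_pos': array([ 0.16893756, -0.60135621,  0.23068   ]), 'ee_rot': array([-4.40035000e-04,  7.96997111e-01, -6.03982780e-01, -4.61575064e-04]), 'ft_force': array([-0.39978339,  0.1465792 , -0.43068731]), 'torque': array([-0.01327122, -0.02712539, -0.03359857]), 'gripper_width': 0.08515497865469492}
scene {'fov_y': 54.10615335109905, 'cx': 273.0499025208712, 'cy': 212.8599091813108, 'k1': -0.035777853020297734, 'R': array([[-0.62899368, -0.77718458,  0.01873704],
       [-0.59618088,  0.46675452, -0.65322934],
       [ 0.49893417, -0.42204779, -0.75692824]]), 't': array([0.45890842, 0.44166591, 0.70195009])}
top {'fov_y': 50.44418496705066, 'cx': 285.2463414231151, 'cy': 197.99539373481076, 'k1': -0.14855521315237377, 'R': array([[ 0.0167317 , -0.99975818, -0.01427006],
       [-0.99026309, -0.01459676, -0.13844112],
       [ 0.13819935,  0.01644747, -0.99026785]]), 't': array([0.05639731, 0.62054052, 0.97312418])}
```

View pics/scene0.png

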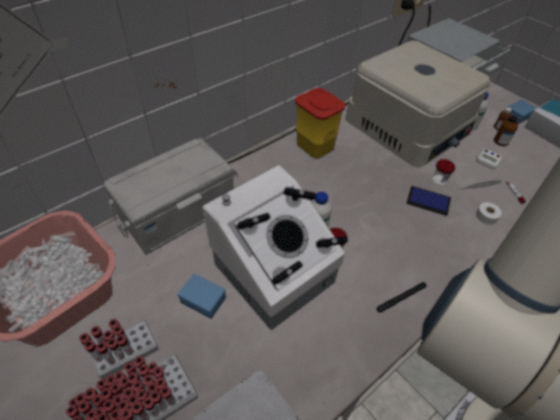

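View pics/top0.png

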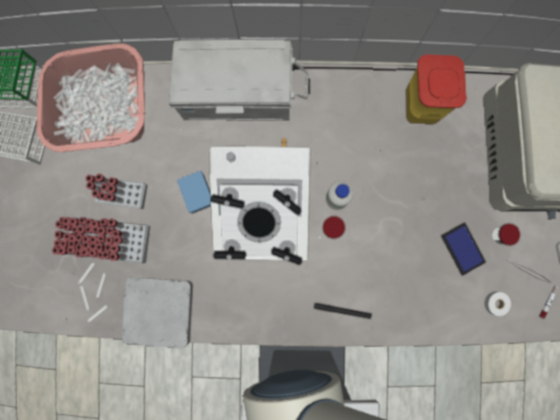

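Top view: chamber at columns 210–309, rows 148–262, with bars near a (228,201), b (287,202), c (287,256) and d (230,254). The scene view shows the same bars at about a (254,220), b (300,193), c (330,242) and d (288,271).

```bash
cat > h.py <<'E'
import numpy as np,cv2
from scipy.spatial.transform import Rotation as Ro
from scipy.optimize import least_squares
def K(d):
    f=210/np.tan(np.radians(d["fov_y"])/2);return f
def ray(d,p):
    q=(np.array(p,float)-[d["cx"],d["cy"]])/K(d);s=q.copy()
    for _ in range(20): s=q/(1+d["k1"]*(s@s))
    R=np.array(d["R"]);v=R.T@np.array([*s,1]);return -R.T@d["t"],v/np.linalg.norm(v)
def proj(d,X):
    c=np.array(d["R"])@X+d["t"];s=c[:2]/c[2];return s*(1+d["k1"]*(s@s))*K(d)+[d["cx"],d["cy"]]
def tri(rs):
    A=sum(np.eye(3)-np.outer(v,v) for _,v in rs);b=sum((np.eye(3)-np.outer(v,v))@o for o,v in rs)
    X=np.linalg.solve(A,b);return X,[np.linalg.norm(np.cross(X-o,v)) for o,v in rs]
def face(yaw):
    R=Ro.from_euler('z',yaw)*Ro.from_euler('y',-np.radians(28));return R.as_matrix()
def bars(img,near,thr=50,r=22,amin=60):
    m=(img.max(2)<thr).astype(np.uint8)
    n,l,st,c=cv2.connectedComponentsWithStats(m)
    out=[]
    for p in near:
        k=[i for i in range(1,n) if st[i,4]>amin]
        i=min(k,key=lambda i:np.hypot(*(c[i]-p)))
        pts=np.argwhere(l==i)[:,::-1].astype(np.float32)
        mu=pts.mean(0);w,V=np.linalg.eigh(np.cov((pts-mu).T));u=V[:,1]
        s=(pts-mu)@u
        out.append((mu,u,mu+u*s.min(),mu+u*s.max(),len(pts)))
    return out
E
python3 - <<'E'
from h import *
near={"scene":[(254,220),(300,193),(330,242),(288,271)],"top":[(228,201),(287,202),(287,256),(230,254)]}
D={n:dict(np.load(f"pics/{n}0.npz")) for n in near}
B={n:bars(D[n]["img"],near[n]) for n in near}
P=[]
for i in range(4):
    for n in near:
        b=B[n][i];print("abcd"[i],n,b[0].round(1),b[2].round(1),b[3].round(1),b[4])
    m=[(B[n][i][2]+B[n][i][3])/2 for n in near]
    X,e=tri([ray(D[n],q) for n,q in zip(near,m)]);P.append(X);print(X.round(4),np.round(e,4))
P=np.array(P)
print("sides",[np.linalg.norm(P[i]-P[(i+1)%4]).round(4) for i in range(4)],P.mean(0))
loc=np.array([[55,55,0],[55,-55,0],[-55,-55,0],[-55,55,0]])/1000
r=least_squares(lambda v:((face(v[0])@loc.T).T+v[1:]-P).ravel(),[0,*P.mean(0)])
print(r.x,r.fun.reshape(4,3).round(4))
E
```

```text
a scene [251.8 221.7] [268.3 216. ] [236.9 226.8] 180
a top [228.7 200.4] [242.5 203.9] [212.5 196.2] 144
[0.5867 0.1693 0.2382] [0.0003 0.0003]
b scene [299.2 194.2] [315.2 196.7] [283.9 191.8] 207
b top [286.6 200.9] [299. 211.] [275.3 191.6] 144
[0.5853 0.0586 0.2389] [0.0011 0.0011]
c scene [324.4 243.1] [331.9 242.3] [316.9 243.8] 94
c top [286.6 254.7] [300.2 260.6] [273.  248.9] 156
[0.4935 0.0625 0.1802] [0.0052 0.0052]
d scene [279.9 277.2] [286.7 272.5] [272.4 282.2] 108
d top [229.8 253.7] [244.  253.6] [215.  253.8] 170
[0.4928 0.1749 0.1706] [0.0045 0.0045]
sides [np.float64(0.1107), np.float64(0.109), np.float64(0.1129), np.float64(0.1158)] [0.53958581 0.11632609 0.20697081]
[-0.0234721   0.53958581  0.11632609  0.20697081] [[ 0.0027  0.0009 -0.0054]
 [ 0.0016  0.0016 -0.0061]
 [-0.0038  0.      0.001 ]
 [-0.0005 -0.0025  0.0105]]
```

```bash
cat >> h.py <<'E'
loc=np.array([[55,55,0],[55,-55,0],[-55,-55,0],[-55,55,0]])/1000
E
python3 - <<'E'
from h import *
near={"scene":[(254,220),(300,193)],"top":[(228,201),(287,202),(287,256),(230,254)]}
D={n:dict(np.load(f"pics/{n}0.npz")) for n in near}
B={n:bars(D[n]["img"],near[n]) for n in near}
def res(v):
    F=face(v[0]);return np.concatenate([proj(D[n],F@loc[i]+v[1:])-(b[2]+b[3])/2 for n in near for i,b in enumerate(B[n])])
r=least_squares(res,[0,.54,.116,.207]);v=r.x;print(v.round(4),r.fun.round(1))
F=face(v[0]);P=(F@loc.T).T+v[1:];print(P.round(4))
for i,b in enumerate(B["top"]):
    q=[]
    for e in b[2:4]:
        o,d=ray(D["top"],e);t=((v[1:]-o)@F[:,2])/(d@F[:,2]);q.append(F.T@(o+t*d-v[1:]))
    u=q[1]-q[0];print("abcd"[i],"bar angle deg in face",np.degrees(np.arctan2(u[1],u[0]))%180,np.linalg.norm(u).round(4),((q[0]+q[1])/2).round(4))
# hover pose over centre: tool z=-zf, tool x = +face y
from rig import arm
o=arm.get_obs();R0=Ro.from_quat(np.roll(o["ee_rot"],-1));print("toolaxes",R0.as_matrix().round(3))
for s in (1,-1):
    z=-F[:,2];x=s*F[:,1];R1=np.c_[x,np.cross(z,x),z]
    T=v[1:]+F[:,2]*.16
    print(s,"dr",((Ro.from_matrix(R1)*R0.inv()).as_rotvec()/np.pi).round(3),"shift",((T-o["ee_pos"])/.12).round(2))
E
```

```text
[-0.0067  0.5376  0.1143  0.2127] [ 0.  -0.2 -0.9 -0.1  0.3  0.2  0.2  0.3 -0.2  0.3  0.1 -0.1]
[[0.5865 0.1689 0.2385]
 [0.5858 0.0589 0.2385]
 [0.4886 0.0596 0.1869]
 [0.4894 0.1696 0.1869]]
a bar angle deg in face 75.93406317326759 0.0572 [ 0.0554  0.0555 -0.    ]
b bar angle deg in face 49.98570893271647 0.0576 [ 0.0554 -0.0548  0.    ]
c bar angle deg in face 65.68084453409016 0.0578 [-0.0543 -0.0554 -0.    ]
d bar angle deg in face 92.38420935011318 0.0567 [-0.0552  0.0553 -0.    ]
toolaxes [[ 0.27  -0.963 -0.   ]
 [-0.963 -0.27   0.001]
 [-0.001 -0.    -1.   ]]
1 dr [-0.221 -0.03   0.886] shift [2.45 5.97 1.03]
-1 dr [ 0.02  -0.155 -0.088] shift [2.45 5.97 1.03]
```

step_arm(travel=[[0.13,0.33,0.11],[0.27,0.66,0.23],[0.41,1,0.35]], dr=[[0,0,0],[0,0,0],[0,0,0]], grip=0)

```text
time_s: 0.48
ee_pos: [0.2185, -0.4803, 0.2733]
ee_rot: [-0.0, 0.797, -0.604, -0.0]
ft_force: [0.1, -0.2, 0.6]
gripper_width: 0.0854
```

step_arm(travel=[[0.13,0.33,0.11],[0.27,0.66,0.23],[0.41,1,0.35]], dr=[[0,0,0],[0,0,0],[0,0,0]])

```text
time_s: 0.85
ee_pos: [0.2676, -0.3603, 0.3155]
ee_rot: [-0.0, 0.797, -0.604, -0.0]
ft_force: [0.3, -0.2, 0.1]
gripper_width: 0.0855
```

step_arm(travel=[[0.13,0.33,0.11],[0.27,0.66,0.23],[0.41,1,0.35]], dr=[[0,0,0],[0,0,0],[0,0,0]])

```text
time_s: 1.23
ee_pos: [0.3168, -0.2404, 0.3576]
ee_rot: [-0.0, 0.797, -0.604, -0.0]
ft_force: [0.7, -0.5, 0.5]
gripper_width: 0.0853
```

step_arm(travel=[[0.13,0.33,0],[0.27,0.66,0],[0.41,1,0]], dr=[[0.007,-0.05,-0.03],[0.013,-0.1,-0.06],[0.02,-0.155,-0.088]])

```text
time_s: 1.6
ee_pos: [0.3663, -0.1208, 0.3576]
ee_rot: [0.169, -0.683, 0.689, -0.172]
ft_force: [1.7, 0.2, 0.9]
gripper_width: 0.0855
```

step_arm(travel=[[0.13,0.33,0],[0.27,0.66,0],[0.41,1,0]], dr=[[0,0,0],[0,0,0],[0,0,0]])

```text
time_s: 1.98
ee_pos: [0.4115, -0.0102, 0.3572]
ee_rot: [0.167, -0.685, 0.689, -0.17]
ft_force: [0.5, -1.3, 0.0]
gripper_width: 0.0854
```

step_arm(travel=[[0.13,0.33,0],[0.27,0.66,0],[0.4,0.97,0],[0.4,0.97,0]], dr=[[0,0,0],[0,0,0],[0,0,0],[0,0,0]])

```text
time_s: 2.48
ee_pos: [0.4598, 0.1075, 0.3566]
ee_rot: [0.167, -0.686, 0.687, -0.169]
ft_force: [0.0, -0.4, 0.4]
gripper_width: 0.0851
```

Run:
```python
from rig import arm, optics
import cv2,numpy as np
o=arm.get_obs();print({k:np.round(o[k],3) for k in ("time_s","joints","ee_pos","ee_rot","ft_force","torque")})
n="wrist"
d=optics.get_image(n);cv2.imwrite(f"pics/{n}1.png",d["img"][:,:,::-1]);np.savez(f"pics/{n}1.npz",**d)
print(n,{k:v for k,v in d.items() if k!="img"})
```

```text
{'time_s': np.float64(2.475), 'joints': array([ 0.157, -0.053,  1.842, -0.099,  0.88 ,  1.774]), 'ee_pos': array([0.46 , 0.108, 0.357]), 'ee_rot': array([ 0.167, -0.686,  0.687, -0.169]), 'ft_force': array([ 0.016, -0.43 ,  0.371]), 'torque': array([-0.01 ,  0.234,  0.012])}
wrist {'fov_y': 63.50020776744141, 'cx': 280.3150657702101, 'cy': 214.94864577053374, 'k1': -0.043715610521418286, 'R': array([[-0.00178452, -0.99999607,  0.00216233],
       [-0.98034412,  0.00132284, -0.1972908 ],
       [ 0.19728717, -0.0024719 , -0.98034263]]), 't': array([0.10680063, 0.54867997, 0.4160932 ])}
```

View pics/wrist1.png

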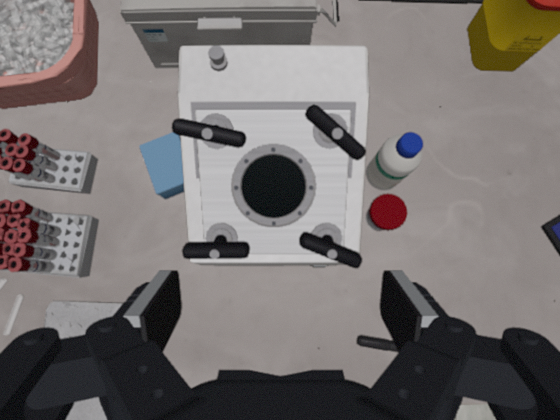

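Wrist view: all four bars are clear, at a (208,131), b (336,132), c (331,250) and d (215,250), each with its screw tip showing as a grey dot. The cup and bottle stand to the right of the chamber.

Run:
```python
from h import *
from rig import arm
d=dict(np.load("pics/wrist1.npz"));g=d["img"].max(2)
t0=dict(np.load("pics/top0.npz"));s0=dict(np.load("pics/scene0.npz"))
near=[(208,131),(336,132),(331,250),(215,250)]
m=(g<62).astype(np.uint8);m[:,:][270:]=0
m=cv2.morphologyEx(m,cv2.MORPH_CLOSE,np.ones((9,9),np.uint8));m=cv2.morphologyEx(m,cv2.MORPH_OPEN,np.ones((5,5),np.uint8))
cs,_=cv2.findContours(m,cv2.RETR_EXTERNAL,cv2.CHAIN_APPROX_NONE)
C=[];A=[]
for p in near:
    c=min(cs,key=lambda c:np.hypot(*(c[:,0].mean(0)-p)))
    (x,y),wh,_=cv2.minAreaRect(c);bx=cv2.boxPoints(cv2.minAreaRect(c))
    e=[bx[1]-bx[0],bx[2]-bx[1]];u=max(e,key=np.linalg.norm);u=u/np.linalg.norm(u)
    # dot
    l=max(wh)/2
    M=np.zeros_like(g);cv2.circle(M,(int(x),int(y)),11,1,-1)
    k=(M>0)&(g>85)&(m>0);yy,xx=np.nonzero(k)
    print(p,(round(x,1),round(y,1)),np.round(wh,1),"dot",xx.mean().round(1) if len(xx) else None,yy.mean().round(1) if len(yy) else None,len(xx))
    C.append((x,y));A.append((np.array([x,y])-u*l,np.array([x,y])+u*l))
B={"scene":bars(s0["img"],[(254,220),(300,193)]),"top":bars(t0["img"],[(228,201),(287,202),(287,256),(230,254)])}
def res(v):
    F=face(v[0]);P=(F@loc.T).T+v[1:]
    r=[proj(d,P[i])-C[i] for i in range(4)]
    if both:
        r+=[proj(D,P[i])-(b[2]+b[3])/2 for D,n in((s0,"scene"),(t0,"top")) for i,b in enumerate(B[n])]
    return np.concatenate(r)
for both in(0,1):
    r=least_squares(res,[0,.5376,.1143,.2127]);v=r.x;print(v.round(4),r.fun.round(1))
np.save("v.npy",v)
F=face(v[0])
for i in range(4):
    q=[]
    for e in A[i]:
        o,w=ray(d,e);t=((v[1:]-o)@F[:,2])/(w@F[:,2]);q.append(F.T@(o+t*w-v[1:]))
    u=q[1]-q[0];print("abcd"[i],np.degrees(np.arctan2(u[1],u[0]))%180,np.linalg.norm(u).round(4))
```

```text
(208, 131) (189.0, 128.2) [33.4 15.5] dot None None 0
(336, 132) (321.6, 120.2) [36.5 16. ] dot None None 0
(331, 250) (330.9, 247.3) [65.  20.2] dot 331.8 252.6 61
(215, 250) (215.5, 246.5) [21. 65.] dot 213.3 250.9 14
[0.0829 0.5376 0.1203 0.2282] [ 4.   1.4  2.7 -1.  -2.2 -5.6 -5.2  5.1]
[0.063  0.5373 0.1189 0.2258] [ 7.4  1.7  5.2  1.8 -2.1 -3.8 -4.3  4.6 -2.2 -1.3 -4.9 -4.  -5.2  1.5
 -4.3 -2.6 -0.9 -1.7 -1.5  1.9]
a 75.86615942716281 0.0276
b 47.01617091973219 0.031
c 62.78279192328448 0.0635
d 86.13381816260063 0.0602
```

Run:
```python
from h import *
d=dict(np.load("pics/wrist1.npz"));g=d["img"].max(2)
t0=dict(np.load("pics/top0.npz"));s0=dict(np.load("pics/scene0.npz"))
near=[(208,131),(336,132),(331,250),(215,250)]
m=(g<62).astype(np.uint8);m=cv2.morphologyEx(m,cv2.MORPH_OPEN,np.ones((5,5),np.uint8))
C=[];A=[]
for p in near:
    M=np.zeros_like(g);cv2.circle(M,p,39,1,-1);k=m*M
    n,l,st,ce=cv2.connectedComponentsWithStats(k)
    # drop the sight glass: its parts touch the circle edge nearest the centre
    pts=np.vstack([np.argwhere(l==i)[:,::-1] for i in range(1,n) if st[i,4]>80 and np.hypot(*(ce[i]-p))<28]).astype(np.float32)
    (x,y),wh,_=r=cv2.minAreaRect(pts);bx=cv2.boxPoints(r)
    u=max([bx[1]-bx[0],bx[2]-bx[1]],key=np.linalg.norm);u=u/2
    print(p,(round(x,1),round(y,1)),np.round(wh,1))
    C.append((x,y));A.append((np.array([x,y])-u,np.array([x,y])+u))
B={"scene":bars(s0["img"],[(254,220),(300,193)]),"top":bars(t0["img"],[(228,201),(287,202),(287,256),(230,254)])}
def res(v):
    F=face(v[0]);P=(F@loc.T).T+v[1:]
    r=[proj(d,P[i])-C[i] for i in range(4)]
    if both: r+=[proj(D,P[i])-(b[2]+b[3])/2 for D,n in((s0,"scene"),(t0,"top")) for i,b in enumerate(B[n])]
    return np.concatenate(r)
for both in(0,1):
    r=least_squares(res,[0,.5376,.1143,.2127]);v=r.x;print(v.round(4),r.fun.round(1))
np.save("v.npy",v)
F=face(v[0])
for i in range(4):
    q=[]
    for e in A[i]:
        o,w=ray(d,e);t=((v[1:]-o)@F[:,2])/(w@F[:,2]);q.append(F.T@(o+t*w-v[1:]))
    u=q[1]-q[0];print("abcd"[i],np.degrees(np.arctan2(u[1],u[0]))%180,np.linalg.norm(u).round(4),((q[0]+q[1])/2).round(4))
```

```text
(208, 131) (208.8, 132.3) [73.  16.2]
(336, 132) (334.7, 131.9) [71.8 16. ]
(331, 250) (330.9, 247.3) [65.  20.2]
(215, 250) (215.5, 246.5) [21. 65.]
[0.001  0.5383 0.1135 0.213 ] [ 0.8 -0.8 -0.3 -0.7 -1.3  0.3  0.8  1.4]
[-0.0007  0.5381  0.1137  0.213 ] [ 0.7 -0.7 -0.3 -0.4 -1.6  0.6  0.5  1.5  0.1 -0.4 -1.1 -0.5  0.4  0.1
  0.4 -0.2  0.3 -0.1  0.5 -0.2]
a 77.81744275129155 0.0638 [0.0544 0.0555 0.    ]
b 50.21719676239465 0.0639 [ 0.0543 -0.0558 -0.    ]
c 66.46855665956463 0.0651 [-0.0546 -0.0569 -0.    ]
d 90.0434888687665 0.0632 [-0.0535  0.0555 -0.    ]
```

```bash
cat > plan.py <<'E'
import sys
from h import *
v=np.load("v.npy");F=face(v[0]);zf=F[:,2]
def pose(i,th,turned,up):   # knob i, bar angle deg, rad tightened, grasp-height offset
    c=v[1:]+F@loc[i]-zf*(turned*.016/(2*np.pi))
    a=np.radians(th-90);x=F@[np.cos(a),np.sin(a),0];z=-zf
    return c+zf*(up-.019),Ro.from_matrix(np.c_[x,np.cross(z,x),z])
def cur():
    from rig import arm
    o=arm.get_obs();return o["ee_pos"],Ro.from_quat(np.roll(o["ee_rot"],-1))
def d(p,q):
    w=(q[1]*p[1].inv()).as_rotvec()
    return "travel",((q[0]-p[0])/.12).round(3).tolist(),"dr",(w/np.pi).round(3).tolist(),"deg",np.degrees(np.linalg.norm(w)).round(1)
def moment():
    from rig import arm
    o=arm.get_obs();return {"t":round(float(o["time_s"]),2),"Mz":(o["torque"]@zf).round(3),"F_face":(F.T@o["ft_force"]).round(1),"j6":round(float(o["joints"][5]),2),"w":round(float(o["gripper_width"]),4)}
E
python3 - <<'E'
from plan import *
p=cur();h=pose(0,77,0,.045);g=pose(0,77,0,0)
print(d(p,h),d(h,g),moment(),F.T@p[1].as_matrix())
E
```

```text
('travel', [0.961, 0.521, -0.789], 'dr', [-0.198, -0.002, 0.379], 'deg', np.float64(77.0)) ('travel', [0.176, -0.0, -0.331], 'dr', [0.0, 0.0, 0.0], 'deg', np.float64(0.0)) {'t': 2.52, 'Mz': np.float64(0.024), 'F_face': array([-1.1,  0.5,  0.4]), 'j6': 1.77, 'w': 0.0855} [[-3.32350290e-04 -9.99955447e-01 -9.43369147e-03]
 [-9.99991748e-01  3.70527975e-04 -4.04549148e-03]
 [ 4.04880668e-03  9.43226911e-03 -9.99947318e-01]]
```

step_arm(travel=[[0.5,0.26,-0.2],[0.961,0.521,-0.5],[0.961,0.521,-0.789],[0.961,0.521,-0.789],[0.961,0.521,-0.789],[0.961,0.521,-0.789],[0.961,0.521,-0.789],[0.961,0.521,-0.789],[0.961,0.521,-0.789]], dr=[[-0.025,0,0.047],[-0.05,0,0.095],[-0.075,-0.001,0.142],[-0.1,-0.001,0.19],[-0.125,-0.001,0.237],[-0.15,-0.002,0.285],[-0.175,-0.002,0.332],[-0.198,-0.002,0.379],[-0.198,-0.002,0.379]], grip=0.4, newtons=70)

```text
time_s: 3.65
ee_pos: [0.5746, 0.1661, 0.2623]
ee_rot: [-0.029, 0.963, -0.113, 0.241]
ft_force: [0.4, 0.2, -0.1]
gripper_width: 0.0515
```

Run:
```python
from plan import *
from rig import optics
p=cur();g=pose(0,77,0,0);print(d(p,g),moment())
im=optics.get_image("wrist");cv2.imwrite("pics/w2.png",im["img"][:,:,::-1])
```

```text
('travel', [0.175, 0.022, -0.336], 'dr', [-0.001, 0.001, 0.002], 'deg', np.float64(0.4)) {'t': 3.65, 'Mz': np.float64(0.005), 'F_face': array([ 0.3,  0.2, -0.3]), 'j6': 0.6, 'w': 0.0515}
```

View pics/w2.png

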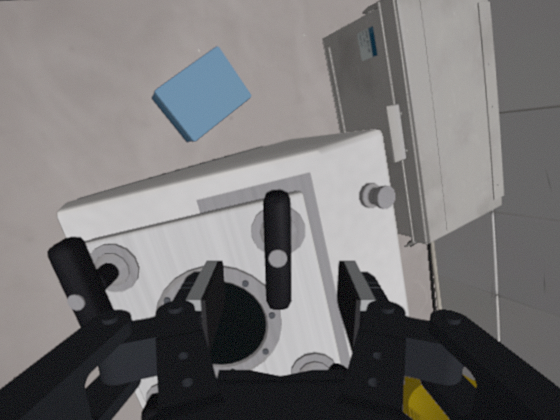

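The bar of knob a stands upright at column 277, between fingers whose midpoint is at column 281. It's aligned to about 1 mm.

step_arm(travel=[[0.09,0.011,-0.17],[0.175,0.022,-0.336],[0.175,0.022,-0.336]], dr=[[0,0,0],[-0.001,0.001,0.002],[-0.001,0.001,0.002]])

```text
time_s: 4.08
ee_pos: [0.5954, 0.1695, 0.2207]
ee_rot: [-0.028, 0.964, -0.11, 0.239]
ft_force: [-0.3, -0.0, 1.4]
gripper_width: 0.0511
```

step_arm(travel=[[0,0,0],[0,0,0],[0,0,0],[0,0,0]], dr=[[0,0,0],[0,0,0],[0,0,0],[0,0,0]], grip=1)

```text
time_s: 4.58
ee_pos: [0.5952, 0.1703, 0.2227]
ee_rot: [-0.028, 0.964, -0.109, 0.24]
ft_force: [-7.3, 0.7, 6.3]
gripper_width: 0.0129
```

Run:
```python
from plan import *
p=cur();g=pose(0,77,0,0);print(d(p,g),moment())
print((F.T@(p[0]-g[0])).round(4))
for t in (.8,): print(d(g,pose(0,77-np.degrees(t),t,0)))
```

```text
('travel', [0.004, -0.014, -0.006], 'dr', [-0.0, -0.0, -0.001], 'deg', np.float64(0.2)) {'t': 4.58, 'Mz': np.float64(-0.13), 'F_face': array([-3.5,  0.7,  9. ]), 'j6': 0.62, 'w': 0.0129}
[-0.      0.0016  0.0009]
('travel', [0.008, -0.0, -0.015], 'dr', [0.12, -0.0, -0.225], 'deg', np.float64(45.8))
```

step_arm(travel=[[0.002,-0.003,-0.003],[0.003,-0.006,-0.006],[0.005,-0.009,-0.009],[0.006,-0.012,-0.012],[0.008,-0.014,-0.015],[0.008,-0.014,-0.015]], dr=[[0.024,0,-0.045],[0.048,0,-0.09],[0.072,0,-0.135],[0.096,0,-0.18],[0.12,0,-0.225],[0.12,0,-0.225]])

```text
time_s: 5.32
ee_pos: [0.5968, 0.1696, 0.2214]
ee_rot: [-0.122, 0.845, -0.477, 0.211]
ft_force: [-4.2, 12.3, 4.9]
gripper_width: 0.0131
```

```bash
cat >> plan.py <<'E'
def ang(): # current bar angle (deg) per tool
    x=F.T@cur()[1].as_matrix()[:,0];return (np.degrees(np.arctan2(x[1],x[0]))+90)
E
python3 - <<'E'
from plan import *
p=cur();t=.8;g=pose(0,77-np.degrees(t),t,0);print(d(p,g),moment(),ang())
u=pose(0,31.2,t,.045);h=pose(2,66,0,.045);g2=pose(2,66,0,0);print("up",d(p,u));print("hover c",d(p,h));print("down",d(h,g2));print("turn c",d(g2,pose(2,66-np.degrees(t),t,0)))
E
```

```text
('travel', [-0.002, -0.008, -0.01], 'dr', [-0.002, 0.001, -0.0], 'deg', np.float64(0.3)) {'t': 5.33, 'Mz': np.float64(-0.176), 'F_face': array([-1.4, 12.3,  6.3]), 'j6': 1.42, 'w': 0.0131} 31.087561207618634
up ('travel', [-0.178, -0.008, 0.321], 'dr', [-0.002, 0.001, -0.0], 'deg', np.float64(0.3))
hover c ('travel', [-0.996, -0.924, -0.095], 'dr', [-0.093, 0.001, 0.17], 'deg', np.float64(34.9))
down ('travel', [0.176, -0.0, -0.331], 'dr', [0.0, 0.0, 0.0], 'deg', np.float64(0.0))
turn c ('travel', [0.008, -0.0, -0.015], 'dr', [0.12, -0.0, -0.225], 'deg', np.float64(45.8))
```

step_arm(travel=[[0,0,0],[-0.09,0,0.16],[-0.178,0,0.321],[-0.4,-0.24,0.22],[-0.6,-0.48,0.11],[-0.8,-0.7,0.01],[-0.996,-0.92,-0.095],[-0.996,-0.92,-0.095]], dr=[[0,0,0],[0,0,0],[-0.001,0,0],[-0.025,0,0.045],[-0.05,0,0.09],[-0.075,0.001,0.135],[-0.093,0.001,0.17],[-0.093,0.001,0.17]], grip=0.5)

```text
time_s: 6.32
ee_pos: [0.4752, 0.0568, 0.2082]
ee_rot: [-0.047, 0.95, -0.201, 0.236]
ft_force: [1.1, 0.5, -0.3]
gripper_width: 0.0425
```

Run:
```python
from plan import *
from rig import optics
p=cur();h=pose(2,66,0,.045);g=pose(2,66,0,0);print(d(p,g),moment(),ang(),(F.T@(p[0]-h[0])).round(4))
im=optics.get_image("wrist");cv2.imwrite("pics/w3.png",im["img"][:,:,::-1])
```

```text
('travel', [0.193, 0.016, -0.315], 'dr', [0.002, -0.001, -0.0], 'deg', np.float64(0.4)) {'t': 6.33, 'Mz': np.float64(0.001), 'F_face': array([ 0.9,  0.5, -0.8]), 'j6': 0.43, 'w': 0.0425} 66.19505704467828 [-0.0027 -0.0019 -0.0007]
```

View pics/w3.png

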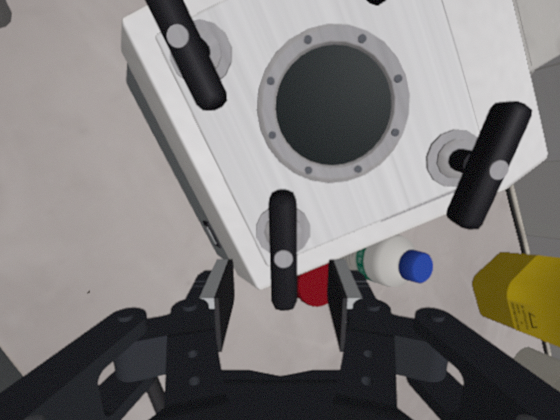

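Bar c is upright at column 283, with the finger midpoint at column 280.5, so it is ready to grasp. I'll shift the model by 1 mm to match.

Run:
```python
import plan
from plan import *
v[1:]+=F@[-.001,.001,0];np.save("v.npy",v)
p=cur();g=pose(2,66,0,0);t=.8;e=pose(2,66-np.degrees(t),t,0);print("down",d(p,g));
th=66-np.degrees(t)
h=pose(1,50,0,.045)
print("up",d(e,pose(2,th,t,.045)));print("hover b",d(e,h))
```

```text
down ('travel', [0.174, 0.02, -0.325], 'dr', [0.002, -0.0, 0.001], 'deg', np.float64(0.3))
up ('travel', [-0.176, 0.0, 0.331], 'dr', [0.0, 0.0, 0.0], 'deg', np.float64(0.0))
hover b ('travel', [0.625, -0.0, 0.776], 'dr', [-0.078, 0.0, 0.146], 'deg', np.float64(29.8))
```

step_arm(travel=[[0.09,0.01,-0.16],[0.174,0.02,-0.325],[0.174,0.02,-0.325]], dr=[[0,0,0],[0.002,0,0.001],[0.002,0,0.001]])

```text
time_s: 6.75
ee_pos: [0.4988, 0.0609, 0.1693]
ee_rot: [-0.051, 0.95, -0.201, 0.235]
ft_force: [-0.5, -0.2, 0.3]
gripper_width: 0.0426
```

step_arm(travel=[[0,0,0],[0,0,0],[0,0,0],[0,0,0]], dr=[[0,0,0],[0,0,0],[0,0,0],[0,0,0]], grip=1)

```text
time_s: 7.25
ee_pos: [0.4985, 0.0606, 0.1709]
ee_rot: [-0.051, 0.949, -0.201, 0.237]
ft_force: [-2.4, -0.1, 8.7]
gripper_width: 0.013
```

```bash
python3 -c "
from plan import *
p=cur();print(d(p,pose(2,66,0,0)),moment(),ang())"
```

```text
('travel', [-0.008, -0.007, -0.008], 'dr', [-0.0, 0.0, -0.001], 'deg', np.float64(0.2)) {'t': 7.25, 'Mz': np.float64(-0.064), 'F_face': array([ 1.9, -0.1,  8.8]), 'j6': 0.41, 'w': 0.013} 66.13530732615756
```

step_arm(travel=[[0.002,0,-0.003],[0.003,0,-0.006],[0.005,0,-0.009],[0.006,0,-0.012],[0.008,0,-0.015],[0.008,0,-0.015]], dr=[[0.024,0,-0.045],[0.048,0,-0.09],[0.072,0,-0.135],[0.096,0,-0.18],[0.12,0,-0.225],[0.12,0,-0.225]])

```text
time_s: 8.0
ee_pos: [0.5003, 0.0599, 0.1696]
ee_rot: [-0.141, 0.795, -0.556, 0.199]
ft_force: [-0.8, -16.5, 11.3]
gripper_width: 0.0131
```

```bash
python3 -c "
from plan import *
from rig import arm
p=cur();th=66-np.degrees(.8);print(d(p,pose(2,th,.8,0)),moment(),ang(),F.T@arm.get_obs()['torque'])"
```

```text
('travel', [-0.015, -0.001, -0.012], 'dr', [-0.001, 0.001, 0.0], 'deg', np.float64(0.3)) {'t': 8.0, 'Mz': np.float64(-0.107), 'F_face': array([  4.6, -16.5,  10.3]), 'j6': 1.21, 'w': 0.0131} 20.059163374198064 [-2.50761516 -0.4091589  -0.10659857]
```

step_arm(travel=[[0,0,0],[-0.09,0,0.16],[-0.178,0,0.321],[0,0,0.43],[0.2,0,0.54],[0.4,0,0.65],[0.61,0,0.764],[0.61,0,0.764],[0.61,0,0.764]], dr=[[0,0,0],[0,0,0],[-0.001,0,0],[-0.02,0,0.036],[-0.04,0,0.072],[-0.06,0,0.108],[-0.078,0,0.146],[-0.078,0,0.146],[-0.078,0,0.146]], grip=0.5)

```text
time_s: 9.12
ee_pos: [0.5712, 0.0606, 0.2592]
ee_rot: [-0.084, 0.912, -0.332, 0.226]
ft_force: [0.1, -0.3, -0.0]
gripper_width: 0.0425
```

Run:
```python
from plan import *
from rig import optics
p=cur();h=pose(1,50,0,.045);g=pose(1,50,0,0);print(d(p,g),moment(),ang(),(F.T@(p[0]-h[0])).round(4))
im=optics.get_image("wrist")["img"];cv2.imwrite("pics/w4.png",im[:,:,::-1])
# bar column at jaw rows
for r in range(200,300,15):
    x=np.nonzero(im[r,215:345].max(1)<60)[0]+215;print(r,x.min() if len(x) else 0,x.max() if len(x) else 0,end=" | ")
```

```text
('travel', [0.195, -0.008, -0.314], 'dr', [-0.001, -0.001, -0.0], 'deg', np.float64(0.2)) {'t': 9.12, 'Mz': np.float64(0.018), 'F_face': array([ 0.1, -0.3, -0.1]), 'j6': 0.7, 'w': 0.0425} 49.95224536555276 [-0.003   0.0009 -0.0007]
200 277 299 | 215 275 301 | 230 275 300 | 245 275 300 | 260 229 332 | 275 223 338 | 290 217 343 |
```

step_arm(travel=[[0.1,0,-0.16],[0.195,-0.008,-0.314],[0.195,-0.008,-0.314]], dr=[[0,0,0],[0,0,0],[0,0,0]])

```text
time_s: 9.55
ee_pos: [0.5946, 0.0596, 0.2204]
ee_rot: [-0.083, 0.912, -0.332, 0.225]
ft_force: [-0.0, 0.4, -0.2]
gripper_width: 0.0426
```

step_arm(travel=[[0,0,0],[0,0,0],[0,0,0],[0,0,0]], dr=[[0,0,0],[0,0,0],[0,0,0],[0,0,0]], grip=1)

```text
time_s: 10.05
ee_pos: [0.5953, 0.0596, 0.2228]
ee_rot: [-0.084, 0.912, -0.332, 0.227]
ft_force: [-6.8, -1.0, 7.4]
gripper_width: 0.0129
```

step_arm(travel=[[0.002,0,-0.003],[0.003,0,-0.006],[0.005,0,-0.009],[0.006,0,-0.012],[0.008,0,-0.015],[0.008,0,-0.015]], dr=[[0.024,0,-0.045],[0.048,0,-0.09],[0.072,0,-0.135],[0.096,0,-0.18],[0.12,0,-0.225],[0.12,0,-0.225]])

```text
time_s: 10.8
ee_pos: [0.5965, 0.0592, 0.2211]
ee_rot: [-0.167, 0.709, -0.662, 0.177]
ft_force: [-5.2, -5.3, 8.9]
gripper_width: 0.0129
```

```bash
python3 -c "
from plan import *
p=cur();e=pose(1,50-np.degrees(.8),.8,0);print(d(p,e),moment(),ang(),F.T@(p[0]-e[0]))
print('hover d',d(p,pose(3,91,0,.045)))"
```

```text
('travel', [-0.007, 0.003, -0.011], 'dr', [-0.001, 0.001, 0.0], 'deg', np.float64(0.3)) {'t': 10.8, 'Mz': np.float64(-0.177), 'F_face': array([-0.4, -5.3, 10.3]), 'j6': 1.49, 'w': 0.0129} 3.987289777907648 [ 0.00142182 -0.0004153   0.00079221]
hover d ('travel', [-1.0, 0.921, -0.096], 'dr', [-0.228, 0.0, 0.426], 'deg', np.float64(87.0))
```

step_arm(travel=[[0,0,0],[-0.09,0,0.16],[-0.178,0,0.321],[-0.35,0.2,0.23],[-0.52,0.4,0.14],[-0.7,0.6,0.05],[-0.85,0.75,-0.03],[-1.0,0.921,-0.096],[-1.0,0.921,-0.096],[-1.0,0.921,-0.096]], dr=[[0,0,0],[0,0,0],[-0.028,0,0.053],[-0.056,0,0.106],[-0.085,0,0.159],[-0.114,0,0.213],[-0.142,0,0.266],[-0.171,0,0.319],[-0.2,0,0.373],[-0.228,0,0.426]], grip=0.5)

```text
time_s: 12.05
ee_pos: [0.4763, 0.1706, 0.2089]
ee_rot: [0.001, 0.97, 0.004, 0.242]
ft_force: [0.7, -1.0, -0.1]
gripper_width: 0.0425
```

Run:
```python
from plan import *
p=cur();h=pose(3,91,0,.045);g=pose(3,91,0,0);print(d(p,g),moment(),ang(),(F.T@(p[0]-h[0])).round(4))
```

```text
('travel', [0.177, -0.007, -0.325], 'dr', [-0.001, 0.0, 0.002], 'deg', np.float64(0.5)) {'t': 12.05, 'Mz': np.float64(0.019), 'F_face': array([ 0.5, -1. , -0.4]), 'j6': 0.6, 'w': 0.0425} 90.49997500223961 [-0.0005  0.0008 -0.0006]
```

step_arm(travel=[[0.09,0,-0.16],[0.177,-0.007,-0.325],[0.177,-0.007,-0.325]], dr=[[0,0,0],[0,0,0.002],[0,0,0.002]])

```text
time_s: 12.42
ee_pos: [0.4977, 0.169, 0.1688]
ee_rot: [0.0, 0.971, 0.003, 0.241]
ft_force: [-0.3, 0.5, -0.8]
gripper_width: 0.0426
```

step_arm(travel=[[0,0,0],[0,0,0],[0,0,0],[0,0,0]], dr=[[0,0,0],[0,0,0],[0,0,0],[0,0,0]], grip=1)

```text
time_s: 12.92
ee_pos: [0.4979, 0.1694, 0.1707]
ee_rot: [-0.0, 0.97, 0.003, 0.243]
ft_force: [-1.6, -1.2, 5.5]
gripper_width: 0.0132
```

step_arm(travel=[[0.002,0,-0.003],[0.003,0,-0.006],[0.005,0,-0.009],[0.006,0,-0.012],[0.008,0,-0.015],[0.008,0,-0.015]], dr=[[0.024,0,-0.045],[0.048,0,-0.09],[0.072,0,-0.135],[0.096,0,-0.18],[0.12,0,-0.225],[0.12,0,-0.225]])

```text
time_s: 13.68
ee_pos: [0.499, 0.1693, 0.1691]
ee_rot: [-0.096, 0.894, -0.376, 0.224]
ft_force: [-2.2, -2.2, 8.4]
gripper_width: 0.0132
```

```bash
python3 -c "
from plan import *
p=cur();e=pose(3,91-np.degrees(.8),.8,0);print(d(p,e),moment(),ang(),F.T@(p[0]-e[0]))
print('up',d(p,pose(3,45,.8,.045)));print('hover a',d(p,pose(0,31.1,.8,.05)))"
```

```text
('travel', [-0.004, 0.003, -0.008], 'dr', [-0.003, 0.001, 0.004], 'deg', np.float64(0.9)) {'t': 13.68, 'Mz': np.float64(-0.152), 'F_face': array([ 2. , -2.2,  8.5]), 'j6': 1.48, 'w': 0.0132} 44.33814955778649 [ 0.0008808  -0.00039147  0.00066294]
up ('travel', [-0.18, 0.003, 0.323], 'dr', [-0.003, 0.001, 0.003], 'deg', np.float64(0.7))
hover a ('travel', [0.61, 0.003, 0.79], 'dr', [0.034, 0.001, -0.065], 'deg', np.float64(13.2))
```

step_arm(travel=[[0,0,0],[-0.09,0,0.16],[-0.18,0,0.323],[0.05,0,0.44],[0.3,0,0.6],[0.6,0,0.79],[0.61,0.003,0.79],[0.61,0.003,0.79]], dr=[[0,0,0],[0,0,0],[0,0,0],[0.017,0,-0.03],[0.034,0.001,-0.065],[0.034,0.001,-0.065],[0.034,0.001,-0.065],[0.034,0.001,-0.065]], grip=0.5)

```text
time_s: 14.68
ee_pos: [0.5711, 0.1695, 0.2622]
ee_rot: [-0.118, 0.846, -0.476, 0.21]
ft_force: [-0.8, -0.2, 0.0]
gripper_width: 0.0428
```

Run:
```python
from plan import *
from rig import optics
p=cur();h=pose(0,31.1,.8,.05);g=pose(0,31.1,.8,0);print(d(p,g),moment(),ang(),(F.T@(p[0]-h[0])).round(4))
im=optics.get_image("wrist")["img"];cv2.imwrite("pics/w5.png",im[:,:,::-1])
```

```text
('travel', [0.205, 0.001, -0.354], 'dr', [0.0, -0.001, -0.001], 'deg', np.float64(0.3)) {'t': 14.68, 'Mz': np.float64(0.039), 'F_face': array([-0.7, -0.2,  0.4]), 'j6': 1.41, 'w': 0.0428} 31.316934933295208 [-0.0017 -0.0002 -0.0009]
```

View pics/w5.png

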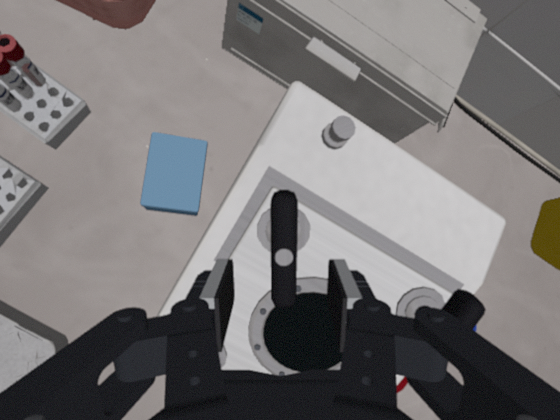

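Knob a did turn: its bar is upright at column 284 and in line with the jaws, so the grasp model holds.

Run:
```python
from plan import *
a=[31.1,4.0,20.06,44.3]
D=np.degrees(.8)
seq=[0,2,1,3,0]
for i,j in zip(seq,seq[1:]):
    e=pose(i,a[i]-D,1.6,0); up=pose(i,a[i]-D,1.6,.05)
    h=pose(j,a[j],.8,.05) if not(i==3) else pose(0,a[0]-D,1.6,.05)
    print("abcd"[i],"->","abcd"[j],d(e,up)[1],d(e,h))
print("down",d(h,pose(0,a[0]-D,1.6,0)))
```

```text
a -> c [-0.196, 0.0, 0.368] ('travel', [-1.014, -0.916, -0.047], 'dr', [-0.091, 0.0, 0.171], 'deg', np.float64(34.8))
c -> b [-0.196, 0.0, 0.368] ('travel', [0.606, -0.0, 0.813], 'dr', [-0.078, 0.0, 0.146], 'deg', np.float64(29.8))
b -> d [-0.196, 0.0, 0.368] ('travel', [-1.012, 0.917, -0.047], 'dr', [-0.225, 0.0, 0.423], 'deg', np.float64(86.1))
d -> a [-0.196, 0.0, 0.368] ('travel', [0.614, -0.0, 0.798], 'dr', [0.034, -0.0, -0.065], 'deg', np.float64(13.2))
down ('travel', [0.196, -0.0, -0.368], 'dr', [0.0, 0.0, 0.0], 'deg', np.float64(0.0))
```

step_arm(travel=[[0.1,0,-0.18],[0.205,0.001,-0.354],[0.205,0.001,-0.354]], dr=[[0,0,0],[0,0,0],[0,0,0]])

```text
time_s: 15.1
ee_pos: [0.5952, 0.1695, 0.2182]
ee_rot: [-0.117, 0.846, -0.476, 0.209]
ft_force: [-0.5, -1.1, 0.4]
gripper_width: 0.0429
```

step_arm(travel=[[0,0,0],[0,0,0],[0,0,0],[0,0,0]], dr=[[0,0,0],[0,0,0],[0,0,0],[0,0,0]], grip=1)

```text
time_s: 15.6
ee_pos: [0.5963, 0.1695, 0.2212]
ee_rot: [-0.119, 0.846, -0.476, 0.211]
ft_force: [-4.4, -4.5, 6.1]
gripper_width: 0.0129
```

step_arm(travel=[[0.002,0,-0.003],[0.003,0,-0.006],[0.005,0,-0.009],[0.006,0,-0.012],[0.008,0,-0.015],[0.008,0,-0.015]], dr=[[0.024,0,-0.045],[0.048,0,-0.09],[0.072,0,-0.135],[0.096,0,-0.18],[0.12,0,-0.225],[0.12,0,-0.225]])

```text
time_s: 16.35
ee_pos: [0.5973, 0.1691, 0.2196]
ee_rot: [0.193, -0.592, 0.768, -0.147]
ft_force: [-5.2, -10.4, 9.3]
gripper_width: 0.0129
```

```bash
python3 -c "
from plan import *
p=cur();e=pose(0,31.1-np.degrees(.8),1.6,0);print(d(p,e),moment(),ang(),F.T@(p[0]-e[0]))"
```

```text
('travel', [-0.006, 0.005, -0.014], 'dr', [-0.001, 0.0, -0.0], 'deg', np.float64(0.1)) {'t': 16.35, 'Mz': np.float64(-0.156), 'F_face': array([ -0.2, -10.4,  10.6]), 'j6': 2.22, 'w': 0.0129} -14.744983364801158 [ 0.00135152 -0.00060211  0.00112814]
```

step_arm(travel=[[0,0,0],[-0.1,0,0.18],[-0.196,0,0.355],[-0.4,-0.24,0.25],[-0.6,-0.48,0.15],[-0.8,-0.7,0.05],[-1.0,-0.91,-0.06],[-1.0,-0.91,-0.06],[-1.0,-0.91,-0.06]], dr=[[0,0,0],[0,0,0],[0,0,0],[-0.023,0,0.043],[-0.046,0,0.086],[-0.07,0,0.13],[-0.092,0,0.171],[-0.092,0,0.171],[-0.092,0,0.171]], grip=0.5)

```text
time_s: 17.48
ee_pos: [0.4782, 0.0607, 0.2119]
ee_rot: [-0.138, 0.796, -0.555, 0.199]
ft_force: [1.0, -1.3, 0.4]
gripper_width: 0.0428
```

Run:
```python
from plan import *
p=cur();g=pose(2,20.06,.8,0);print(d(p,g),moment(),ang())
```

```text
('travel', [0.169, -0.008, -0.365], 'dr', [0.001, 0.0, -0.001], 'deg', np.float64(0.2)) {'t': 17.48, 'Mz': np.float64(-0.003), 'F_face': array([ 1. , -1.3, -0.2]), 'j6': 1.23, 'w': 0.0428} 20.215764064535378
```

step_arm(travel=[[0.085,0,-0.18],[0.169,-0.008,-0.365],[0.169,-0.008,-0.365]], dr=[[0,0,0],[0,0,0],[0,0,0]])

```text
time_s: 17.85
ee_pos: [0.4985, 0.0602, 0.1666]
ee_rot: [-0.138, 0.796, -0.555, 0.198]
ft_force: [-0.1, -0.2, -0.1]
gripper_width: 0.0427
```

step_arm(travel=[[0,0,0],[0,0,0],[0,0,0],[0,0,0]], dr=[[0,0,0],[0,0,0],[0,0,0],[0,0,0]], grip=1)

```text
time_s: 18.35
ee_pos: [0.4984, 0.0591, 0.1687]
ee_rot: [-0.138, 0.796, -0.555, 0.2]
ft_force: [-1.1, -14.8, 4.7]
gripper_width: 0.0129
```

step_arm(travel=[[0.002,0,-0.003],[0.003,0,-0.006],[0.005,0,-0.009],[0.006,0,-0.012],[0.008,0,-0.015],[0.008,0,-0.015]], dr=[[0.024,0,-0.045],[0.048,0,-0.09],[0.072,0,-0.135],[0.096,0,-0.18],[0.12,0,-0.225],[0.12,0,-0.225]])

```text
time_s: 19.1
ee_pos: [0.4993, 0.0594, 0.1669]
ee_rot: [0.206, -0.516, 0.822, -0.129]
ft_force: [-1.2, -6.2, 5.0]
gripper_width: 0.0133
```

```bash
python3 -c "
from plan import *
p=cur();e=pose(2,20.06-np.degrees(.8),1.6,0);print(d(p,e),moment(),ang(),F.T@(p[0]-e[0]));print(d(p,pose(1,4,.8,.05)))"
```

```text
('travel', [0.001, 0.003, -0.005], 'dr', [-0.0, 0.001, -0.0], 'deg', np.float64(0.1)) {'t': 19.1, 'Mz': np.float64(-0.18), 'F_face': array([ 1.3, -6.2,  5. ]), 'j6': 2.02, 'w': 0.0133} -25.730694412537247 [ 0.00019906 -0.0003273   0.00063442]
('travel', [0.607, 0.002, 0.808], 'dr', [-0.078, 0.001, 0.146], 'deg', np.float64(29.7))
```

Next: retract, then b. I'm chaining the descent because the hover positions repeat to about 2 mm.

step_arm(travel=[[0,0,0],[-0.1,0,0.18],[-0.196,0,0.365],[0,0,0.48],[0.2,0,0.59],[0.4,0,0.7],[0.607,0.002,0.808],[0.607,0.002,0.808],[0.607,0.002,0.808]], dr=[[0,0,0],[0,0,0],[0,0,0],[-0.02,0,0.036],[-0.04,0,0.072],[-0.06,0,0.108],[-0.078,0.001,0.146],[-0.078,0.001,0.146],[-0.078,0.001,0.146]], grip=0.5)

```text
time_s: 20.23
ee_pos: [0.5707, 0.0599, 0.2623]
ee_rot: [-0.163, 0.711, -0.661, 0.176]
ft_force: [0.2, 0.3, -0.2]
gripper_width: 0.0426
```

Run:
```python
from plan import *
p=cur();g=pose(1,4,.8,0);print(d(p,g),moment(),ang())
```

```text
('travel', [0.207, -0.002, -0.354], 'dr', [0.001, -0.001, -0.001], 'deg', np.float64(0.3)) {'t': 20.23, 'Mz': np.float64(0.013), 'F_face': array([ 0.1,  0.3, -0.3]), 'j6': 1.5, 'w': 0.0426} 4.158796822098765
```

step_arm(travel=[[0.1,0,-0.18],[0.207,-0.002,-0.354],[0.207,-0.002,-0.354]], dr=[[0,0,0],[0,0,0],[0,0,0]])

```text
time_s: 20.6
ee_pos: [0.5952, 0.0596, 0.2184]
ee_rot: [-0.162, 0.711, -0.661, 0.175]
ft_force: [-0.6, -0.3, 0.0]
gripper_width: 0.0428
```

step_arm(travel=[[0,0,0],[0,0,0],[0,0,0],[0,0,0]], dr=[[0,0,0],[0,0,0],[0,0,0],[0,0,0]], grip=1)

```text
time_s: 21.1
ee_pos: [0.596, 0.0591, 0.221]
ee_rot: [-0.163, 0.711, -0.661, 0.177]
ft_force: [-5.0, -6.0, 4.7]
gripper_width: 0.0129
```

step_arm(travel=[[0.002,0,-0.003],[0.003,0,-0.006],[0.005,0,-0.009],[0.006,0,-0.012],[0.008,0,-0.015],[0.008,0,-0.015]], dr=[[0.024,0,-0.045],[0.048,0,-0.09],[0.072,0,-0.135],[0.096,0,-0.18],[0.12,0,-0.225],[0.12,0,-0.225]])

```text
time_s: 21.85
ee_pos: [0.5969, 0.059, 0.2193]
ee_rot: [0.22, -0.396, 0.886, -0.098]
ft_force: [-4.7, -8.1, 5.7]
gripper_width: 0.0129
```

```bash
python3 -c "
from plan import *
p=cur();e=pose(1,4-np.degrees(.8),1.6,0);print(d(p,e),moment(),ang(),F.T@(p[0]-e[0]));print(d(p,pose(3,44.3,.8,.05)))"
```

```text
('travel', [-0.003, 0.005, -0.011], 'dr', [-0.0, -0.001, -0.0], 'deg', np.float64(0.2)) {'t': 21.85, 'Mz': np.float64(-0.06), 'F_face': array([-1.4, -8.1,  7.3]), 'j6': 2.29, 'w': 0.0129} -41.81563043195831 [ 0.00094564 -0.00064041  0.00099014]
('travel', [-1.015, 0.923, -0.058], 'dr', [-0.225, -0.001, 0.422], 'deg', np.float64(86.1))
```

step_arm(travel=[[0,0,0],[-0.1,0,0.18],[-0.196,0,0.357],[-0.35,0.2,0.27],[-0.52,0.4,0.18],[-0.7,0.6,0.09],[-0.85,0.75,0],[-1.0,0.923,-0.066],[-1.0,0.923,-0.066],[-1.0,0.923,-0.066]], dr=[[0,0,0],[0,0,0],[-0.028,0,0.053],[-0.056,0,0.106],[-0.085,0,0.159],[-0.113,0,0.212],[-0.141,0,0.265],[-0.17,0,0.318],[-0.198,0,0.371],[-0.225,-0.001,0.422]], grip=0.5)

```text
time_s: 23.1
ee_pos: [0.4771, 0.1708, 0.2108]
ee_rot: [-0.093, 0.895, -0.374, 0.224]
ft_force: [0.3, -0.3, -0.9]
gripper_width: 0.0427
```

Run:
```python
from plan import *
p=cur();g=pose(3,44.3,.8,0);print(d(p,g),moment(),ang())
```

```text
('travel', [0.178, -0.009, -0.356], 'dr', [0.001, 0.0, -0.002], 'deg', np.float64(0.4)) {'t': 23.1, 'Mz': np.float64(-0.01), 'F_face': array([-0.1, -0.3, -0.9]), 'j6': 1.4, 'w': 0.0427} 44.6856324318311
```

step_arm(travel=[[0.09,0,-0.18],[0.178,-0.009,-0.356],[0.178,-0.009,-0.356]], dr=[[0,0,0],[0.001,0,-0.002],[0.001,0,-0.002]])

```text
time_s: 23.48
ee_pos: [0.4986, 0.169, 0.167]
ee_rot: [-0.093, 0.893, -0.381, 0.223]
ft_force: [0.5, 0.3, -0.4]
gripper_width: 0.0425
```

step_arm(travel=[[0,0,0],[0,0,0],[0,0,0],[0,0,0]], dr=[[0,0,0],[0,0,0],[0,0,0],[0,0,0]], grip=1)

```text
time_s: 23.98
ee_pos: [0.4989, 0.1691, 0.1689]
ee_rot: [-0.094, 0.892, -0.38, 0.224]
ft_force: [-0.7, -5.4, 7.2]
gripper_width: 0.0128
```

step_arm(travel=[[0.002,0,-0.003],[0.003,0,-0.006],[0.005,0,-0.009],[0.006,0,-0.012],[0.008,0,-0.015],[0.008,0,-0.015]], dr=[[0.024,0,-0.045],[0.048,0,-0.09],[0.072,0,-0.135],[0.096,0,-0.18],[0.12,0,-0.225],[0.12,0,-0.225]])

```text
time_s: 24.72
ee_pos: [0.4998, 0.1691, 0.1671]
ee_rot: [0.174, -0.673, 0.699, -0.168]
ft_force: [-3.6, -6.1, 10.9]
gripper_width: 0.0131
```

```bash
python3 -c "
from plan import *
p=cur();e=pose(3,44.3-np.degrees(.8),1.6,0);print(d(p,e),moment(),ang(),F.T@(p[0]-e[0]));print(d(p,pose(0,-14.7,1.6,.05)))"
```

```text
('travel', [-0.003, 0.006, -0.007], 'dr', [-0.001, 0.0, 0.003], 'deg', np.float64(0.6)) {'t': 24.73, 'Mz': np.float64(-0.223), 'F_face': array([ 1.9, -6.1, 11.3]), 'j6': 2.31, 'w': 0.0131} -2.175513420191848 [ 0.00069423 -0.00066312  0.00058218]
('travel', [0.611, 0.005, 0.791], 'dr', [0.033, 0.0, -0.061], 'deg', np.float64(12.5))
```

step_arm(travel=[[0,0,0],[-0.1,0,0.18],[-0.196,0,0.357],[0.05,0,0.48],[0.3,0,0.63],[0.61,0.005,0.791],[0.611,0.005,0.791],[0.611,0.005,0.791]], dr=[[0,0,0],[0,0,0],[0,0,0],[0.017,0,-0.03],[0.033,0,-0.061],[0.033,0,-0.061],[0.033,0,-0.061],[0.033,0,-0.061]], grip=0.5)

```text
time_s: 25.72
ee_pos: [0.5721, 0.1698, 0.2604]
ee_rot: [0.191, -0.594, 0.767, -0.147]
ft_force: [0.1, -0.3, -0.6]
gripper_width: 0.043
```

Run:
```python
from plan import *
p=cur();g=pose(0,-14.7,1.6,0);print(d(p,g),moment(),ang())
print(d(g,pose(0,-14.7-np.degrees(.15),1.75,0)))
```

```text
('travel', [0.204, -0.001, -0.354], 'dr', [0.0, -0.001, -0.001], 'deg', np.float64(0.2)) {'t': 25.73, 'Mz': np.float64(-0.029), 'F_face': array([-0.2, -0.3, -0.6]), 'j6': 2.21, 'w': 0.043} -14.481540175294455
('travel', [0.001, -0.0, -0.003], 'dr', [0.022, -0.0, -0.042], 'deg', np.float64(8.6))
```

step_arm(travel=[[0.1,0,-0.18],[0.204,-0.001,-0.354],[0.204,-0.001,-0.354]], dr=[[0,0,0],[0,0,0],[0,0,0]])

```text
time_s: 26.1
ee_pos: [0.5961, 0.1695, 0.2164]
ee_rot: [0.19, -0.594, 0.768, -0.147]
ft_force: [0.1, 0.5, 0.1]
gripper_width: 0.0423
```

step_arm(travel=[[0,0,0],[0,0,0],[0,0,0],[0,0,0]], dr=[[0,0,0],[0,0,0],[0,0,0],[0,0,0]], grip=1)

```text
time_s: 26.6
ee_pos: [0.5968, 0.1692, 0.2191]
ee_rot: [0.191, -0.594, 0.767, -0.148]
ft_force: [-5.1, -7.3, 5.4]
gripper_width: 0.0132
```

```bash
python3 -c "
from plan import *
print(moment(),ang())"
```

```text
{'t': 26.6, 'Mz': np.float64(-0.027), 'F_face': array([-1.9, -7.3,  7.2]), 'j6': 2.22, 'w': 0.0132} -14.488496990927857
```

step_arm(travel=[[0.001,0,-0.003],[0.001,0,-0.003]], dr=[[0.022,0,-0.042],[0.022,0,-0.042]])

```text
time_s: 26.85
ee_pos: [0.5969, 0.1691, 0.219]
ee_rot: [0.202, -0.534, 0.81, -0.133]
ft_force: [-8.0, -9.2, 9.9]
gripper_width: 0.0131
```

```bash
python3 -c "
from plan import *
print(moment(),ang())"
```

```text
{'t': 26.85, 'Mz': np.float64(-0.19), 'F_face': array([-2.4, -9.2, 12.5]), 'j6': 2.38, 'w': 0.0131} -23.15315218626698
```

step_arm(travel=[[0.001,0,-0.003],[0.001,0,-0.003]], dr=[[0.022,0,-0.042],[0.022,0,-0.042]])

```text
time_s: 27.1
ee_pos: [0.597, 0.1691, 0.2189]
ee_rot: [0.211, -0.473, 0.848, -0.119]
ft_force: [-11.5, -9.9, 14.9]
gripper_width: 0.0129
```

```bash
python3 -c "
from plan import *
p=cur();print(moment(),ang());print(d(p,pose(0,ang(),1.9,.05)),d(p,pose(2,-25.7,1.6,.05)))"
```

```text
{'t': 27.1, 'Mz': np.float64(0.262), 'F_face': array([-3.2, -9.9, 18.6]), 'j6': 2.53, 'w': 0.0129} -31.659205675792762
('travel', [-0.195, 0.005, 0.354], 'dr', [0.0, -0.0, 0.0], 'deg', np.float64(0.1)) ('travel', [-1.008, -0.911, -0.071], 'dr', [-0.015, -0.0, 0.029], 'deg', np.float64(6.0))
```

```bash
python3 -c "
from plan import *
from rig import arm
o=arm.get_obs();print(o['joint_efforts'].round(3),(F.T@o['torque']).round(3),o['joint_velocities'].round(4))"
```

```text
[  3.436 -60.367 -35.218   0.628  -5.33    2.401] [-1.392  0.738  0.262] [-0.0012 -0.0006  0.0006  0.0042  0.0006 -0.0594]
```

step_arm(travel=[[0,0,0],[0,0,0]], dr=[[0,0,0],[0,0,0]])

```text
time_s: 27.35
ee_pos: [0.5969, 0.1691, 0.2189]
ee_rot: [0.211, -0.473, 0.847, -0.119]
ft_force: [-10.9, -9.1, 14.5]
gripper_width: 0.0128
```

```bash
python3 -c "
from plan import *
from rig import arm
o=arm.get_obs();print(moment(),ang(),o['joint_efforts'].round(3),(F.T@o['torque']).round(3),o['joint_velocities'].round(4))"
```

```text
{'t': 27.35, 'Mz': np.float64(0.137), 'F_face': array([-2.8, -9.1, 17.9]), 'j6': 2.52, 'w': 0.0128} -31.544897455956047 [  3.301 -60.409 -35.222   0.54   -5.322   0.147] [-1.307  0.7    0.137] [-0.      0.0002 -0.0001  0.0003  0.0007 -0.0006]
```

step_arm(travel=[[0,0,0],[-0.1,0,0.18],[-0.195,0.005,0.354],[-0.4,-0.24,0.25],[-0.6,-0.48,0.15],[-0.8,-0.7,0.05],[-1.0,-0.91,-0.071],[-1.0,-0.91,-0.071],[-1.0,-0.91,-0.071]], dr=[[0,0,0],[0,0,0],[0,0,0],[-0.005,0,0.01],[-0.01,0,0.02],[-0.015,0,0.029],[-0.015,0,0.029],[-0.015,0,0.029],[-0.015,0,0.029]], grip=0.5)

```text
time_s: 28.48
ee_pos: [0.4785, 0.0606, 0.2098]
ee_rot: [0.205, -0.516, 0.822, -0.129]
ft_force: [0.2, 0.2, -0.7]
gripper_width: 0.0427
```

Run:
```python
from plan import *
p=cur();g=pose(2,-25.7,1.6,0);print(d(p,g),moment(),ang())
```

```text
('travel', [0.174, -0.007, -0.363], 'dr', [-0.0, 0.0, -0.0], 'deg', np.float64(0.1)) {'t': 28.48, 'Mz': np.float64(-0.01), 'F_face': array([-0.2,  0.2, -0.7]), 'j6': 2.03, 'w': 0.0427} -25.70459150920985
```

step_arm(travel=[[0.09,0,-0.18],[0.174,-0.007,-0.363],[0.174,-0.007,-0.363]], dr=[[0,0,0],[0,0,0],[0,0,0]])

```text
time_s: 28.85
ee_pos: [0.4993, 0.0603, 0.1648]
ee_rot: [0.204, -0.517, 0.822, -0.128]
ft_force: [-0.3, -0.1, 0.2]
gripper_width: 0.0427
```

step_arm(travel=[[0,0,0],[0,0,0],[0,0,0],[0,0,0]], dr=[[0,0,0],[0,0,0],[0,0,0],[0,0,0]], grip=1)

```text
time_s: 29.35
ee_pos: [0.4987, 0.0597, 0.1664]
ee_rot: [0.205, -0.516, 0.821, -0.129]
ft_force: [-6.6, -2.7, 9.3]
gripper_width: 0.0131
```

step_arm(travel=[[0.001,0,-0.003],[0.001,0,-0.003]], dr=[[0.022,0,-0.042],[0.022,0,-0.042]])

```text
time_s: 29.6
ee_pos: [0.499, 0.0599, 0.1663]
ee_rot: [0.214, -0.452, 0.858, -0.113]
ft_force: [-6.9, -0.3, 13.9]
gripper_width: 0.013
```

```bash
python3 -c "
from plan import *
print(moment(),ang())"
```

```text
{'t': 29.6, 'Mz': np.float64(-0.218), 'F_face': array([ 0.4, -0.3, 15.5]), 'j6': 2.18, 'w': 0.013} -34.35811341512537
```

step_arm(travel=[[0.001,0,-0.003],[0.001,0,-0.003],[0.001,0,-0.003]], dr=[[0.022,0,-0.042],[0.022,0,-0.042],[0.022,0,-0.042]])

```text
time_s: 29.98
ee_pos: [0.4991, 0.06, 0.1662]
ee_rot: [0.222, -0.388, 0.889, -0.098]
ft_force: [-10.6, 2.6, 20.7]
gripper_width: 0.0131
```

```bash
python3 -c "
from plan import *
p=cur();print(moment(),ang());print(d(p,pose(2,ang(),1.9,.05)),d(p,pose(1,-41.8,1.6,.05)))"
```

```text
{'t': 29.98, 'Mz': np.float64(-0.047), 'F_face': array([ 0.3,  2.6, 23.3]), 'j6': 2.33, 'w': 0.0131} -42.74405167491125
('travel', [-0.19, -0.002, 0.363], 'dr', [0.0, 0.001, 0.0], 'deg', np.float64(0.1)) ('travel', [0.616, -0.003, 0.799], 'dr', [-0.002, 0.001, 0.005], 'deg', np.float64(0.9))
```

step_arm(travel=[[0,0,0],[-0.1,0,0.18],[-0.19,0,0.363],[0,0,0.48],[0.2,0,0.59],[0.4,0,0.7],[0.616,-0.003,0.799],[0.616,-0.003,0.799]], dr=[[0,0,0],[0,0,0],[0,0,0],[-0.001,0,0.002],[-0.002,0,0.005],[-0.002,0,0.005],[-0.002,0.001,0.005],[-0.002,0.001,0.005]], grip=0.5)

```text
time_s: 30.98
ee_pos: [0.5747, 0.0593, 0.2621]
ee_rot: [0.22, -0.396, 0.886, -0.098]
ft_force: [-0.3, -0.1, 0.1]
gripper_width: 0.0429
```

Run:
```python
from plan import *
p=cur();g=pose(1,-41.8,1.6,0);print(d(p,g),moment(),ang())
```

```text
('travel', [0.182, 0.003, -0.368], 'dr', [-0.0, -0.0, -0.0], 'deg', np.float64(0.1)) {'t': 30.98, 'Mz': np.float64(-0.019), 'F_face': array([-0.2, -0.1,  0.3]), 'j6': 2.3, 'w': 0.0429} -41.79596651447429
```

step_arm(travel=[[0.09,0,-0.18],[0.182,0.003,-0.368],[0.182,0.003,-0.368]], dr=[[0,0,0],[0,0,0],[0,0,0]])

```text
time_s: 31.35
ee_pos: [0.5934, 0.0597, 0.2148]
ee_rot: [0.218, -0.396, 0.887, -0.097]
ft_force: [0.3, 0.4, 0.1]
gripper_width: 0.0429
```

step_arm(travel=[[0,0,0],[0,0,0],[0,0,0],[0,0,0]], dr=[[0,0,0],[0,0,0],[0,0,0],[0,0,0]], grip=1)

```text
time_s: 31.85
ee_pos: [0.5951, 0.0606, 0.2181]
ee_rot: [0.221, -0.396, 0.886, -0.098]
ft_force: [0.9, 12.8, 3.3]
gripper_width: 0.013
```

step_arm(travel=[[0.001,0,-0.003],[0.001,0,-0.003]], dr=[[0.022,0,-0.042],[0.022,0,-0.042]])

```text
time_s: 32.1
ee_pos: [0.5954, 0.0609, 0.2181]
ee_rot: [0.228, -0.328, 0.913, -0.081]
ft_force: [-1.0, 15.7, 7.4]
gripper_width: 0.0131
```

```bash
python3 -c "
from plan import *
print(moment(),ang())"
```

```text
{'t': 32.1, 'Mz': np.float64(-0.088), 'F_face': array([ 2.6, 15.7,  7. ]), 'j6': 2.45, 'w': 0.0131} -50.45266739889138
```

step_arm(travel=[[0.001,0,-0.003],[0.001,0,-0.003],[0.001,0,-0.003]], dr=[[0.022,0,-0.042],[0.022,0,-0.042],[0.022,0,-0.042]])

```text
time_s: 32.48
ee_pos: [0.5957, 0.061, 0.2182]
ee_rot: [0.233, -0.26, 0.935, -0.064]
ft_force: [-4.0, 18.3, 12.1]
gripper_width: 0.0128
```

```bash
python3 -c "
from plan import *
p=cur();print(moment(),ang());print(d(p,pose(1,ang(),1.9,.05)),d(p,pose(3,-2.2,1.6,.05)))"
```

```text
{'t': 32.48, 'Mz': np.float64(0.22), 'F_face': array([ 2.1, 18.3, 12.5]), 'j6': 2.6, 'w': 0.0128} -58.84119675957203
('travel', [-0.186, -0.011, 0.36], 'dr', [-0.0, 0.0, -0.0], 'deg', np.float64(0.1)) ('travel', [-0.998, 0.906, -0.064], 'dr', [-0.148, -0.0, 0.278], 'deg', np.float64(56.6))
```

step_arm(travel=[[0,0,0],[-0.1,0,0.18],[-0.19,0,0.36],[-0.36,0.2,0.27],[-0.52,0.4,0.18],[-0.7,0.6,0.09],[-0.85,0.75,0.01],[-0.998,0.906,-0.064],[-0.998,0.906,-0.064],[-0.998,0.906,-0.064]], dr=[[0,0,0],[0,0,0],[-0.02,0,0.038],[-0.042,0,0.078],[-0.064,0,0.12],[-0.086,0,0.16],[-0.108,0,0.2],[-0.13,0,0.24],[-0.148,0,0.278],[-0.148,0,0.278]], grip=0.5)

```text
time_s: 33.72
ee_pos: [0.4751, 0.1685, 0.2086]
ee_rot: [0.173, -0.672, 0.7, -0.169]
ft_force: [-0.7, -0.0, 0.2]
gripper_width: 0.0428
```

Run:
```python
from plan import *
p=cur();g=pose(3,-2.2,1.6,0);print(d(p,g),moment(),ang())
```

```text
('travel', [0.204, 0.011, -0.352], 'dr', [0.001, -0.0, 0.0], 'deg', np.float64(0.2)) {'t': 33.73, 'Mz': np.float64(-0.003), 'F_face': array([-0.6, -0. ,  0.5]), 'j6': 2.23, 'w': 0.0428} -2.1967017330807295
```

step_arm(travel=[[0.1,0.005,-0.18],[0.204,0.011,-0.352],[0.204,0.011,-0.352]], dr=[[0,0,0],[0,0,0],[0,0,0]])

```text
time_s: 34.1
ee_pos: [0.4998, 0.1691, 0.1651]
ee_rot: [0.172, -0.671, 0.701, -0.168]
ft_force: [0.1, -0.8, 0.4]
gripper_width: 0.0426
```

step_arm(travel=[[0,0,0],[0,0,0],[0,0,0],[0,0,0]], dr=[[0,0,0],[0,0,0],[0,0,0],[0,0,0]], grip=1)

```text
time_s: 34.6
ee_pos: [0.4994, 0.1691, 0.1669]
ee_rot: [0.172, -0.672, 0.7, -0.169]
ft_force: [-1.5, -10.8, 6.6]
gripper_width: 0.0133
```

step_arm(travel=[[0.001,0,-0.003],[0.001,0,-0.003]], dr=[[0.022,0,-0.042],[0.022,0,-0.042]])

```text
time_s: 34.85
ee_pos: [0.4995, 0.1691, 0.1668]
ee_rot: [0.184, -0.617, 0.749, -0.156]
ft_force: [-6.4, -11.0, 15.0]
gripper_width: 0.013
```

```bash
python3 -c "
from plan import *
print(moment(),ang())"
```

```text
{'t': 34.85, 'Mz': np.float64(-0.039), 'F_face': array([  1.3, -11.1,  16.2]), 'j6': 2.47, 'w': 0.013} -10.882777680411863
```

step_arm(travel=[[0.001,0,-0.003],[0.001,0,-0.003],[0.001,0,-0.003]], dr=[[0.022,0,-0.042],[0.022,0,-0.042],[0.022,0,-0.042]])

```text
time_s: 35.22
ee_pos: [0.4995, 0.1692, 0.1666]
ee_rot: [0.195, -0.561, 0.792, -0.142]
ft_force: [-10.9, -10.9, 22.6]
gripper_width: 0.0129
```

```bash
python3 -c "
from plan import *
p=cur();print(moment(),ang());print(d(p,pose(3,ang(),1.9,.05)),d(p,pose(0,-31.6,1.9,.05)))"
```

```text
{'t': 35.23, 'Mz': np.float64(0.303), 'F_face': array([  1. , -10.9,  25.1]), 'j6': 2.62, 'w': 0.0129} -19.265667191786676
('travel', [-0.193, 0.005, 0.359], 'dr', [0.001, -0.001, 0.001], 'deg', np.float64(0.3)) ('travel', [0.617, 0.004, 0.79], 'dr', [0.034, -0.001, -0.06], 'deg', np.float64(12.3))
```

step_arm(travel=[[0,0,0],[-0.1,0,0.18],[-0.196,0,0.36],[0.05,0,0.48],[0.3,0,0.63],[0.61,0.004,0.79],[0.617,0.004,0.79],[0.617,0.004,0.79]], dr=[[0,0,0],[0,0,0],[0,0,0],[0.017,0,-0.03],[0.034,0,-0.06],[0.034,-0.001,-0.06],[0.034,-0.001,-0.06],[0.034,-0.001,-0.06]], grip=0.5)

```text
time_s: 36.22
ee_pos: [0.573, 0.1701, 0.2597]
ee_rot: [0.211, -0.473, 0.847, -0.117]
ft_force: [-1.0, 0.5, -0.2]
gripper_width: 0.0425
```

Run:
```python
from plan import *
p=cur();g=pose(0,-31.6,1.9,0.001);print(d(p,g),moment(),ang())
print(d(g,pose(0,-31.6-np.degrees(.1),2.0,0.001)))
```

```text
('travel', [0.196, -0.004, -0.346], 'dr', [-0.001, -0.0, 0.0], 'deg', np.float64(0.1)) {'t': 36.23, 'Mz': np.float64(0.009), 'F_face': array([-1. ,  0.5,  0.3]), 'j6': 2.51, 'w': 0.0425} -31.661000433039803
('travel', [0.001, -0.0, -0.002], 'dr', [0.015, -0.0, -0.028], 'deg', np.float64(5.7))
```

step_arm(travel=[[0.1,0,-0.18],[0.196,-0.004,-0.346],[0.196,-0.004,-0.346]], dr=[[0,0,0],[0,0,0],[0,0,0]])

```text
time_s: 36.6
ee_pos: [0.5959, 0.1695, 0.2166]
ee_rot: [0.21, -0.473, 0.848, -0.117]
ft_force: [0.6, -0.7, -0.2]
gripper_width: 0.0429
```

step_arm(travel=[[0,0,0],[0,0,0],[0,0,0],[0,0,0]], dr=[[0,0,0],[0,0,0],[0,0,0],[0,0,0]], grip=1)

```text
time_s: 37.1
ee_pos: [0.5965, 0.1693, 0.2191]
ee_rot: [0.211, -0.473, 0.847, -0.118]
ft_force: [-6.4, -6.1, 5.9]
gripper_width: 0.0132
```

step_arm(travel=[[0,0,-0.001]], dr=[[0.008,0,-0.014]])

```text
time_s: 37.22
ee_pos: [0.5966, 0.1693, 0.2191]
ee_rot: [0.215, -0.451, 0.859, -0.112]
ft_force: [-8.5, -5.8, 8.8]
gripper_width: 0.013
```

```bash
python3 -c "
from plan import *
print(moment(),ang())"
```

```text
{'t': 37.23, 'Mz': np.float64(0.9), 'F_face': array([-3.4, -5.8, 11.7]), 'j6': 2.57, 'w': 0.013} -34.53493278933199
```

step_arm(travel=[[0,0,-0.001],[0,0,-0.001]], dr=[[0.008,0,-0.014],[0.008,0,-0.014]])

```text
time_s: 37.48
ee_pos: [0.5966, 0.1693, 0.2191]
ee_rot: [0.218, -0.43, 0.87, -0.105]
ft_force: [-8.1, -5.4, 8.7]
gripper_width: 0.0129
```

```bash
python3 -c "
from plan import *
p=cur();print(moment(),ang());print(d(p,pose(0,ang(),2.0,.05)),d(p,pose(2,-42.7,1.9,.05)))"
```

```text
{'t': 37.48, 'Mz': np.float64(0.827), 'F_face': array([-3.1, -5.4, 11.5]), 'j6': 2.61, 'w': 0.0129} -37.43086894289563
('travel', [-0.191, 0.003, 0.351], 'dr', [-0.001, 0.0, -0.001], 'deg', np.float64(0.2)) ('travel', [-1.002, -0.913, -0.078], 'dr', [0.013, 0.0, -0.026], 'deg', np.float64(5.3))
```

step_arm(travel=[[0,0,0],[-0.1,0,0.18],[-0.191,0.003,0.351],[-0.4,-0.24,0.25],[-0.6,-0.48,0.15],[-0.8,-0.7,0.05],[-1.0,-0.913,-0.078],[-1.0,-0.913,-0.078],[-1.0,-0.913,-0.078]], dr=[[0,0,0],[0,0,0],[0,0,0],[0.007,0,-0.013],[0.013,0,-0.026],[0.013,0,-0.026],[0.013,0,-0.026],[0.013,0,-0.026],[0.013,0,-0.026]], grip=0.5)

```text
time_s: 38.6
ee_pos: [0.4782, 0.0603, 0.2095]
ee_rot: [0.223, -0.389, 0.889, -0.096]
ft_force: [0.7, 0.2, -0.1]
gripper_width: 0.0428
```

Run:
```python
from plan import *
p=cur();g=pose(2,-42.7,1.9,0.001);print(d(p,g),moment(),ang())
```

```text
('travel', [0.176, -0.004, -0.359], 'dr', [-0.001, 0.001, -0.0], 'deg', np.float64(0.2)) {'t': 38.6, 'Mz': np.float64(-0.019), 'F_face': array([ 0.6,  0.2, -0.4]), 'j6': 2.31, 'w': 0.0428} -42.70415814915205
```

step_arm(travel=[[0.09,0,-0.18],[0.176,-0.004,-0.359],[0.176,-0.004,-0.359]], dr=[[0,0,0],[0,0,0],[0,0,0]])

```text
time_s: 38.98
ee_pos: [0.4993, 0.0603, 0.1651]
ee_rot: [0.222, -0.39, 0.889, -0.096]
ft_force: [-0.5, 0.2, -0.7]
gripper_width: 0.0428
```

step_arm(travel=[[0,0,0],[0,0,0],[0,0,0],[0,0,0]], dr=[[0,0,0],[0,0,0],[0,0,0],[0,0,0]], grip=1)

```text
time_s: 39.48
ee_pos: [0.4988, 0.06, 0.1669]
ee_rot: [0.223, -0.389, 0.888, -0.096]
ft_force: [-1.3, 5.0, 4.4]
gripper_width: 0.0129
```

step_arm(travel=[[0,0,-0.001],[0,0,-0.001]], dr=[[0.007,0,-0.012],[0.007,0,-0.012]])

```text
time_s: 39.72
ee_pos: [0.4988, 0.0601, 0.1669]
ee_rot: [0.226, -0.37, 0.897, -0.091]
ft_force: [-2.4, 6.6, 7.0]
gripper_width: 0.013
```

```bash
python3 -c "
from plan import *
p=cur();print(moment(),ang());print(d(p,pose(2,ang(),1.95,.05)),d(p,pose(1,-58.8,1.9,.05)))"
```

```text
{'t': 39.73, 'Mz': np.float64(0.455), 'F_face': array([1.1, 6.6, 7.3]), 'j6': 2.34, 'w': 0.013} -45.17177694121321
('travel', [-0.187, -0.003, 0.357], 'dr', [-0.001, 0.001, -0.001], 'deg', np.float64(0.3)) ('travel', [0.622, -0.003, 0.788], 'dr', [0.034, 0.001, -0.067], 'deg', np.float64(13.6))
```

step_arm(travel=[[0,0,-0.001],[0,0,-0.001]], dr=[[0.006,0,-0.011],[0.006,0,-0.011]])

```text
time_s: 39.98
ee_pos: [0.4989, 0.0601, 0.1668]
ee_rot: [0.227, -0.353, 0.904, -0.086]
ft_force: [-4.1, 7.8, 9.8]
gripper_width: 0.0132
```

```bash
python3 -c "
from plan import *
p=cur();print(moment(),ang());print(d(p,pose(1,-58.8,1.9,.05)))"
```

```text
{'t': 39.98, 'Mz': np.float64(0.555), 'F_face': array([ 1. ,  7.8, 10.6]), 'j6': 2.37, 'w': 0.0132} -47.406742950901815
('travel', [0.621, -0.004, 0.788], 'dr', [0.028, 0.001, -0.057], 'deg', np.float64(11.4))
```

step_arm(travel=[[0,0,0],[-0.1,0,0.18],[-0.187,0,0.363],[0,0,0.48],[0.2,0,0.59],[0.4,0,0.7],[0.622,-0.003,0.79],[0.622,-0.003,0.79]], dr=[[0,0,0],[0,0,0],[0,0,0],[0.014,0,-0.026],[0.028,0,-0.054],[0.028,0,-0.056],[0.028,0.001,-0.056],[0.028,0.001,-0.056]], grip=0.5)

```text
time_s: 40.98
ee_pos: [0.575, 0.0592, 0.2618]
ee_rot: [0.233, -0.261, 0.934, -0.066]
ft_force: [-0.5, -0.0, -1.0]
gripper_width: 0.0424
```

Run:
```python
from plan import *
p=cur();g=pose(1,-58.8,1.9,0.001);print(d(p,g),moment(),ang())
```

```text
('travel', [0.179, 0.004, -0.364], 'dr', [0.0, 0.0, -0.0], 'deg', np.float64(0.1)) {'t': 40.98, 'Mz': np.float64(-0.008), 'F_face': array([-0.9, -0. , -0.6]), 'j6': 2.6, 'w': 0.0424} -58.70818702116247
```

Next, check b by feel: a small turn of 0.03 rad.

step_arm(travel=[[0.09,0,-0.18],[0.179,0.004,-0.364],[0.179,0.004,-0.364]], dr=[[0,0,0],[0,0,0],[0,0,0]])

```text
time_s: 41.35
ee_pos: [0.5933, 0.0598, 0.215]
ee_rot: [0.23, -0.262, 0.935, -0.065]
ft_force: [-0.3, 0.2, -0.3]
gripper_width: 0.0427
```

step_arm(travel=[[0,0,0],[0,0,0],[0,0,0],[0,0,0]], dr=[[0,0,0],[0,0,0],[0,0,0],[0,0,0]], grip=1)

```text
time_s: 41.85
ee_pos: [0.5958, 0.0606, 0.2187]
ee_rot: [0.234, -0.261, 0.934, -0.065]
ft_force: [3.9, 11.5, 3.2]
gripper_width: 0.0132
```

step_arm(travel=[[0,0,-0.001],[0,0,-0.001]], dr=[[0.005,0,-0.009],[0.005,0,-0.009]])

```text
time_s: 42.1
ee_pos: [0.5958, 0.0607, 0.2186]
ee_rot: [0.235, -0.247, 0.938, -0.061]
ft_force: [2.5, 12.3, 5.7]
gripper_width: 0.013
```

```bash
python3 -c "
from plan import *
p=cur();print(moment(),ang());print(d(p,pose(1,ang(),1.95,.05)),d(p,pose(3,-19.3,1.9,.05)))"
```

```text
{'t': 42.1, 'Mz': np.float64(0.787), 'F_face': array([ 4.9, 12.3,  3.8]), 'j6': 2.63, 'w': 0.013} -60.52720565149832
('travel', [-0.185, -0.008, 0.355], 'dr', [-0.0, 0.001, -0.0], 'deg', np.float64(0.1)) ('travel', [-0.995, 0.909, -0.074], 'dr', [-0.108, 0.001, 0.202], 'deg', np.float64(41.2))
```

b reads 0.79 N m, so it is firm. d was left with a higher settled reading than b (0.30 against 0.22), so it is firm too. I'll retract and take a final look.

step_arm(travel=[[0,0,0],[0,0,0],[-0.1,0,0.18],[-0.19,0,0.36],[-0.4,0.1,0.55],[-0.7,0.2,0.75],[-0.9,0.3,0.95],[-0.9,0.3,0.95],[-0.9,0.3,0.95]], dr=[[0,0,0],[0,0,0],[0,0,0],[0,0,0],[0,0,0],[0,0,0],[0,0,0],[0,0,0],[0,0,0]], grip=0.3)

```text
time_s: 43.22
ee_pos: [0.4867, 0.0957, 0.3303]
ee_rot: [0.233, -0.246, 0.939, -0.061]
ft_force: [0.4, -0.6, -0.6]
gripper_width: 0.0595
```

Run:
```python
from plan import *
from rig import optics
print(moment())
cv2.imwrite("pics/s6.png",np.hstack([optics.get_image("wrist")["img"][:,:,::-1],optics.get_image("scene")["img"][:,:,::-1]])[:, :, :])
im=cv2.imread("pics/s6.png");cv2.imwrite("pics/s6.png",cv2.resize(im,(800,300)))
```

```text
{'t': 43.23, 'Mz': np.float64(-0.092), 'F_face': array([ 0.1, -0.6, -0.7]), 'j6': 2.77, 'w': 0.0595}
```

View pics/s6.png

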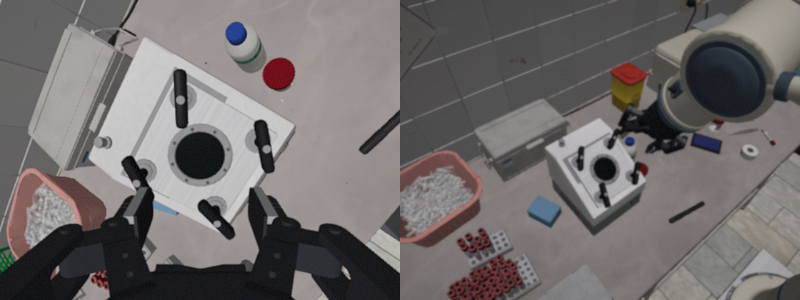

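The picture shows the cover flat with all four bars turned. The slide box, bottle and cup stand where they were, and the gripper is clear. Handing in.

```bash
python3 -c "
from rig import arm
print(arm.close_job())"
```

```text
the job is handed in; nothing more can be done
None
```

I tightened the four knobs crosswise (a–c, then b–d) and handed the job in at about 43 s with the gripper clear of everything. Each knob got two rounds of 0.8 rad, a third of 0.3 rad, and then a, c and b a final small turn by feel.

| Knob | Last torque reading |
|---|---|
| a | 0.83 N m |
| b | 0.79 N m |
| c | 0.56 N m |
| d | 0.30 N m after springing back |

- **Knob a:** it ended slightly above the 0.4–0.8 N m band but below the 1.2 N m forcing limit. A passing reading of 0.90 N m was the highest seen.
- **Knob d:** I did not turn it again in the final round. I estimate its tightening torque at about 0.6–0.65 N m. Knob b settled at 0.22 N m in the same round and then proved firm.
- **Cover:** I did not measure its height or level. In the last picture it looks flat, and a sharp torque rise on all four knobs points to it being home.
- **Bystanders:** the slide box, cup and bottle looked unmoved in the last picture, but I did not measure them.

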